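Clip the counter thermometer onto its security eye

ROBOT

A 7-joint arm with a two-finger parallel gripper is mounted at the origin on the work surface. World frame = base frame: x ahead of the robot, y to its left, z up, the work surface at z = 0. Lengths are in m, angles in rad, forces in N, time in s.
With the tool pointing down it reaches from about 0.425 to 0.875 m from the base axis. Payload 4.7 kg.
Tool frame: the origin (TCP) lies at the very end of the fingers, on their centre line; the grasp point (between the pads) lies 19 mm behind it; z points along the fingers, y is the line along which they close (so a half turn about z gives the same grasp; the last joint's range is limited). The gripper opens to 87 mm and grips with 3 to 60 N. Pads are 19 mm wide; open, the fingers measure 117 mm over their backs; the gripper's body (75 mm by 190 mm) begins 51 mm behind the grasp point.
Start: joints at [-1.225, 0.321, -0.07, 1.45, 0.023, 1.371, -0.057], TCP at [0.212, 0.615, 0.223] pointing down, gripper open.
Joint ranges: [-2.86, 2.86], [-0.3, 2.09], [-1.38, 1.24], [0.06, 2.45], [-1.56, 4.7], [0.09, 2.05], [-2.69, 2.69]. Speed limits (rad/s): [2.57, 2.57, 3.14, 3.14, 3.14, 3.14, 3.14].

INTERFACE

Orientations are given as a unit quaternion [x, y, z, w].
In Python, from station import arm, viewer gives the robot as it stands. The module is installed in compiled form; this text tells all that it offers.
- The arm moves only by the shell command python3 -m pendant 'ROWS' [OPENING] [FORCE]. ROWS is text: rows parted by semicolons, each of 6 numbers parted by spaces: the shift along the world's x, y, z in mm, then the turn, a rotation vector about the world's x, y, z in rad. In form: tx ty tz ax ay az; .... A call has 1 to 20 rows; each row shifts and turns the commanded pose from where the row before left it; what a row does not reach is not made up. A row lasts 1/10 s, in which the tool goes at most 50 mm and 8.59 degrees, less where a joint would pass 70% of its speed; a pose out of reach is approached as far as the arm can. A call is refused whole if a number of a shift passes 50 or a number of a turn 0.15, either way. A call with a gripper value outside its range is refused whole. OPENING is the opening, from 0 (shut) to 1 (fully open), set as the call begins (- or left out, the last holds). The fingers move at their own pace and stop on an object; FORCE is the grip in N (left out, the last holds). Time passes only in rows, so rows that do not move let the fingers close. It gives the time, the measured TCP pose, the force, the opening and the grip force at its end, in the units of the state.
- arm.get_obs(): the state, without advancing time (a new reading comes with each control period).
- viewer.camera(name): name is "scene" or "top" or "wrist"; returns a dict with "color" (420x560x3 uint8, red, green, blue), "range_z" (420x560 float32, m along the optical axis (not along the pixel's ray), 0 where there is no reading), "vfov" (degrees; the focal length in pixels is half the picture's height over the tangent of half this angle, whatever the lens; pixels are square), "cx", "cy" (the principal point, pixels), "eye" and "rotation" of the camera in the world; the wrist camera has in their place "T_tool_cam" (4x4, takes a point from camera to tool coordinates, whose origin is the TCP and whose axes are the flange's). Camera axes: x right, y up, looking along -z (the intrinsics and any distortion apply to the point x, -y, -z); pixel columns grow to the right and rows downward; lengths in m; the calibration is good to about 2 mm. The wrist camera is an equidistant fisheye: a pixel r from the principal point sees the ray r / f radians off the axis. A picture is of the moment at which its call begins: read the wrist's pose just before it.
- arm.job_done(): hands the job in; it is judged then, once.
The state is a dict: "time": time; "joint_pos": joint angles; "dq": joint speeds; "effort": joint torques, N m; "ee_pos": TCP position; "tool_rot": TCP orientation; "force": force on the tool from outside, world axes, zero at the start; "torque": the same for the moment, N m; "gripper_width": finger opening in m; "gripper_force": force on a finger pad.
Only numpy, scipy, OpenCV 4.12 (cv2) and the standard library are available. Lean on these libraries where they do the work, as an engineer would, in place of code of your own. Each camera call takes 0.05 s, during which the arm holds its last target. There are 200 camera calls.

TASK

Clip the hand-held thermometer to the steel staple eye on the counter: push the sprung gate of its snap hook against one upright leg of the eye until the leg is inside the hook and the gate has snapped shut behind it. Then tug the thermometer backwards, about 10 N held for a moment, to feel that the hook's rounded end holds on the leg; never force it beyond 30 N. Lay it down without dropping it, flat on the counter and still clipped, and leave the other things alone.

Things in the scene. Friction and masses are not known exactly. Their poses are not given: they have to be found in the camera images.
- thermo_mid (a point): White hand-held thermometer lying flat, keys up: body 110 x 40 x 32 mm high (grip across the 40 mm), 0.2 to 0.4 kg, with a rigid steel snap hook on its far end, 58 mm wide, reaching 141 mm from this point. Point: centre of the white body, half-way up (16 mm above its underside). x along the body towards the hook, y towards the gate's side of the hook, z up.
- thermometer: The thermometer with hook and gate as one body; origin at the centre of the white body's underside, axes as thermo_mid.
- hook_mouth (a point): Moves with the thermometer; axes as thermo_mid, at (107, 22, 0) mm from it: on the gate's centre line, 9 mm short of its free tip. Set this against the leg and push along +y: the leg enters here by pressing the gate in (3 mm nearer the tip or 6 mm nearer the hinge also works) and must go in about 24 mm (this point past the leg's centre).
- hook_seat (a point): Moves with the thermometer; axes as thermo_mid, at (126, 0, 0) mm from it: where the leg's centre stands when it is seated in the hook's rounded end. Once the leg has passed the gate, pull the thermometer back along its -x until the leg comes here; the gate springs shut on the way.
- hook_base (a point): Moves with the thermometer; axes as thermo_mid, at (60, 0, 0) mm from it: on the hook's base bar. The hook is a flat loop of 10 mm round bar at half the body's height: spine along y = -22 mm, rounded end to x = 136 mm (bar centre lines, from thermo_mid), ending in a nose at (122, 22) mm. The brighter gate, 8 mm thick, shuts the y = +22 mm side from its hinge at x = 60 to its tip at x = 116 mm.
- gate (a joint): Angle of the hook's sprung gate, rad: 0 shut, grows as it is pushed inward, to 0.95 at most. Spring: about 3 N at its tip to start it, 5 N when well open; it shuts by itself.
- eye: Fixed eye: upright inverted-U staple of 10 mm round steel bar, 80 mm high, legs 64 mm apart (centre to centre), standing on a foot plate 50 x 115 mm, 4 mm thick. Origin on the counter midway between the legs; its y axis points from the right leg to the left leg, z up. A thermometer lying flat on the counter carries its hook clear above the foot plate.
- leg_right (a point): Centre line of the eye's leg at its -y end, 16 mm above the counter (height of the hook when the thermometer lies on the counter). Axes as the eye's.
- leg_left (a point): Centre line of the eye's leg at its +y end, 16 mm above the counter. Axes as the eye's.
- tub: Bystander: closed grey tub, 68 mm across, 85 mm high; origin at the centre of its underside.
- trays: Bystander: stack of empty red trays, 140 x 190 x 60 mm high; origin at the centre of its underside.
- labels: Bystander: roll of labels lying flat, 90 mm across, 50 mm high; origin at the centre of its underside.
Mind the look-alikes: they are no part of the job. Of the things like the thermometer, leave any that is blue; of the rest the larger one is meant.

How it is judged:
On the way, in this order (a step that is already met when the one before it is completed fails the run):
1. the hook's gate is pushed well in (over 0.3 rad) by a leg of the eye (value of joint gate above 0.3 rad and contact force between thermometer and eye above 0.5 N), for 0.05 s.
2. tug: with the leg inside the hook and the gate shut, the hook's rounded end pulls on the leg with more than 6 N for 0.2 s (((x of leg_right in the frame of thermo_mid between 0.12 and 0.133 m and y of leg_right in the frame of thermo_mid between -0.016 and 0.016 m) or (x of leg_left in the frame of thermo_mid between 0.12 and 0.133 m and y of leg_left in the frame of thermo_mid between -0.016 and 0.016 m)) and value of joint gate below 0.12 rad and contact force between thermometer and eye above 6 N), for 0.2 s.
At the end, for the whole second after the job is handed in: One leg of the eye stands inside the hook's loop (62 to 133 mm ahead of the thermometer's centre, within 16 mm of its axis), the gate is shut (below 0.12 rad), and the thermometer lies flat on the counter (tilt below 0.12 rad, underside within 6 mm of it), released and at rest (((x of leg_right in the frame of thermo_mid between 0.062 and 0.133 m and y of leg_right in the frame of thermo_mid between -0.016 and 0.016 m) or (x of leg_left in the frame of thermo_mid between 0.062 and 0.133 m and y of leg_left in the frame of thermo_mid between -0.016 and 0.016 m)) and value of joint gate below 0.12 rad and angle between thermo_mid's own z axis and vertical below 0.12 rad and height (world z) of thermometer below 0.006 m and linear speed of thermometer below 0.02 m/s and contact force between the fingers and thermometer below 0.1 N); the robot touches nothing.
It fails at once if wrenching: the thermometer bears on the eye with more than 30 N (contact force between thermometer and eye above 30 N).
It fails at once if dropped: the thermometer is out of the fingers with its centre more than 60 mm above the counter (height (world z) of thermo_mid above 0.06 m and contact force between the fingers and thermometer below 0.05 N).
It fails at once if the tub pushed more than 30 mm (distance of tub from where it was at the start of the episode above 0.03 m).
It fails at once if the trays pushed more than 30 mm (distance of trays from where it was at the start of the episode above 0.03 m).
It fails at once if the labels pushed more than 30 mm (distance of labels from where it was at the start of the episode above 0.03 m).
It also fails if it takes over 51 s, if anything falls off the work surface, if the arm or the gripper's body presses on something with over 40 N, if the wrist force passes 120 N, or if a joint passes its speed limit or range.

## Working session

There is one attempt and no reset: what is moved stays moved. The work goes in short steps, Python scripts to look and compute and a shell command to move; the robot and the scene stay as the last step left them, time stands still between calls to the robot, and variables do not carry over. Pictures are saved under pics/ and viewed, at most 10 in all, crops included, and the job is handed in when it is done.

```bash
mkdir -p pics; cat > h.py <<'E'
import numpy as np, cv2
from station import arm, viewer
from scipy.spatial.transform import Rotation as R
def snap(n):
    o=arm.get_obs(); c=viewer.camera(n); f=210/np.tan(np.radians(c["vfov"])/2)
    if n=="wrist":
        T=np.eye(4);T[:3,:3]=R.from_quat(o["tool_rot"]).as_matrix();T[:3,3]=o["ee_pos"]
        T=T@np.array(c["T_tool_cam"]);c["eye"]=T[:3,3];c["rotation"]=T[:3,:3]
    c["f"]=f;c["n"]=n;c["rotation"]=np.array(c["rotation"]).reshape(3,3);c["eye"]=np.array(c["eye"])
    return c
def ray(c,u,v):
    a=(np.asarray(u,float)-c["cx"])/c["f"];b=(np.asarray(v,float)-c["cy"])/c["f"]
    if c["n"]=="wrist":
        r=np.hypot(a,b)+1e-12;d=np.stack([a/r*np.sin(r),-b/r*np.sin(r),-np.cos(r)],-1)
    else: d=np.stack([a,-b,-np.ones_like(a)],-1)
    return d@c["rotation"].T
def plane(c,u,v,z):
    d=ray(c,u,v);return c["eye"]+d*((z-c["eye"][2])/d[...,2])[...,None]
def cloud(c):
    v,u=np.mgrid[:420,:560];d=ray(c,u,v)
    zc=-(d@c["rotation"])[...,2]
    P=c["eye"]+d*(c["range_z"]/zc)[...,None];P[c["range_z"]<=0]=np.nan;return P
E
python3 - <<'E'
from h import *
import pickle
for n in("top","scene"):
    c=snap(n);pickle.dump(c,open(n+".pkl","wb"));cv2.imwrite(f"pics/{n}0.png",c["color"][...,::-1])
    print(n,c["eye"],c["vfov"],c["f"],c["cx"],c["cy"])
o=arm.get_obs();print(o)
E
```

```text
Traceback (most recent call last):
  File "h.py", line 9, in snap
    c["f"]=f;c["n"]=n;c["rotation"]=np.array(c["rotation"]).reshape(3,3);c["eye"]=np.array(c["eye"])
                                    ~~~~~~~~~~~~~~~~~~~~~~~~~~~~~~~^^^^^
ValueError: cannot reshape array of size 4 into shape (3,3)
```

```bash
python3 - <<'E'
s=open('h.py').read()
s=s.replace('c["rotation"]=np.array(c["rotation"]).reshape(3,3)','q=np.array(c["rotation"]);c["rotation"]=R.from_quat(q).as_matrix() if q.size==4 else q')
open('h.py','w').write(s)
E
python3 - <<'E'
from h import *
import pickle
for n in("top","scene"):
    c=snap(n);pickle.dump(c,open(n+".pkl","wb"));cv2.imwrite(f"pics/{n}0.png",c["color"][...,::-1])
    print(n,c["eye"],c["vfov"],c["f"],c["cx"],c["cy"])
o=arm.get_obs();print(o)
E
```

```text
top [ 0.45786895 -0.01129414  1.41191084] 43.80774994526418 522.2893379496583 277.6037166115311 211.11653110947705
scene [1.32439239 0.1338862  1.20993188] 50.13123676603635 449.0031919141777 279.8485630872274 211.32172208338957
{'time': 0.15, 'joint_pos': array([-1.22489515,  0.32167057, -0.07010199,  1.45137279,  0.02260452,
        1.37078271, -0.05689505]), 'dq': array([-9.62550362e-04, -2.70514501e-03,  8.29602328e-04, -3.82637695e-03,
        6.43384306e-04,  5.57309292e-04, -4.01561965e-05]), 'effort': array([-2.71778899e-04, -4.91797793e+01, -4.04607207e-01, -3.12878573e+01,
       -6.38861884e-02,  4.04673396e-02,  1.17895424e-04]), 'ee_pos': array([0.21163857, 0.61415412, 0.22171234]), 'tool_rot': array([ 1.65117844e-01,  9.86273580e-01, -7.18975128e-04, -7.82928023e-05]), 'force': array([ 0.11232682, -0.22994432,  0.01785743]), 'torque': array([-0.05864114,  0.02196989,  0.00932552]), 'gripper_force': 0.0, 'gripper_width': 0.08701261701475764}
```

View pics/top0.png

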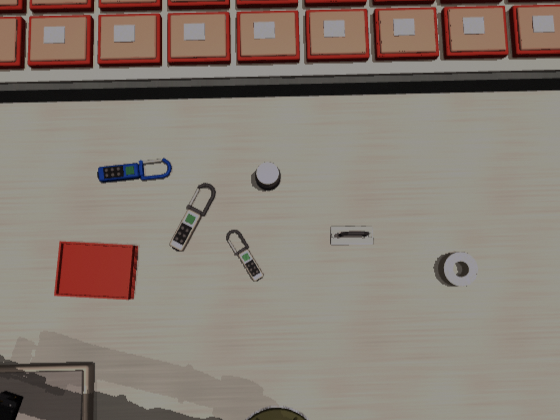

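View pics/scene0.png

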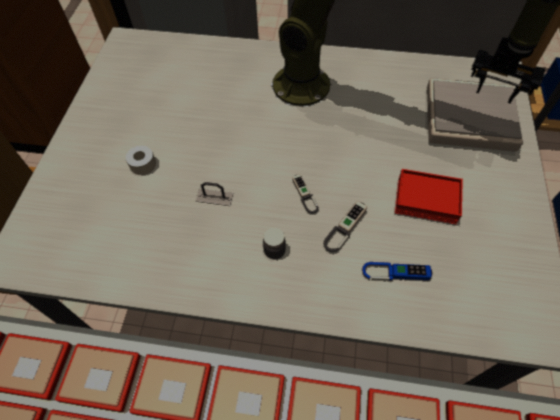

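Top view candidates: the blue one at (133,170), the large white one at (192,217) and the small white one at (245,257). Blue is excluded, and of the two white ones the larger, at (192,217), fits. The eye is at (352,236), the tub at (267,177), the labels at (460,268) and the trays at (96,270). I'll confirm with an enlarged crop.

```bash
python3 - <<'E'
from h import *
import pickle
c=pickle.load(open("top.pkl","rb"));im=c["color"][...,::-1]
a=cv2.resize(im[165:295,150:290],None,fx=4,fy=4,interpolation=cv2.INTER_CUBIC)
b=cv2.resize(im[205:270,320:385],None,fx=3.6,fy=3.6,interpolation=cv2.INTER_CUBIC)
o=np.zeros((520,800,3),np.uint8);o[:,:560]=a;o[:234,562:796]=b;cv2.imwrite("pics/crop.png",o)
P=cloud(c)
for n,u,v in(("body",186,232),("hook",205,188),("tub",267,177),("labels",447,268),("trays",96,270),("eye",352,235),("plate",352,242)):
    print(n,plane(c,u,v,.016).round(3),P[v,u].round(3))
hsv=cv2.cvtColor(im,cv2.COLOR_BGR2HSV)
# height mask of thermometer
z=P[...,2];m=np.zeros(z.shape,np.uint8);m[175:260,160:225]=(z[175:260,160:225]>.02)
ys,xs=np.nonzero(m);p=plane(c,xs,ys,.032)[:,:2]
print(len(xs),cv2.minAreaRect((p*1000).astype(np.float32)),np.nanmedian(z[300:350,200:400]))
E
```

```text
body [0.572 0.232 0.016] [0.57  0.228 0.037]
hook [0.69  0.18  0.016] [ 0.693  0.183 -0.002]
tub [0.716 0.012 0.016] [0.703 0.011 0.086]
labels [ 0.459 -0.461  0.016] [ 0.459 -0.449  0.052]
trays [0.476 0.471 0.016] [0.476 0.459 0.05 ]
eye [ 0.553 -0.212  0.016] [ 0.549 -0.204  0.077]
plate [ 0.534 -0.211  0.016] [ 0.535 -0.213  0.004]
813 ((631.4384765625, 216.25515747070312), (209.43089294433594, 136.8308563232422), 8.350179672241211) 0.0007275959966198675
```

View pics/crop.png

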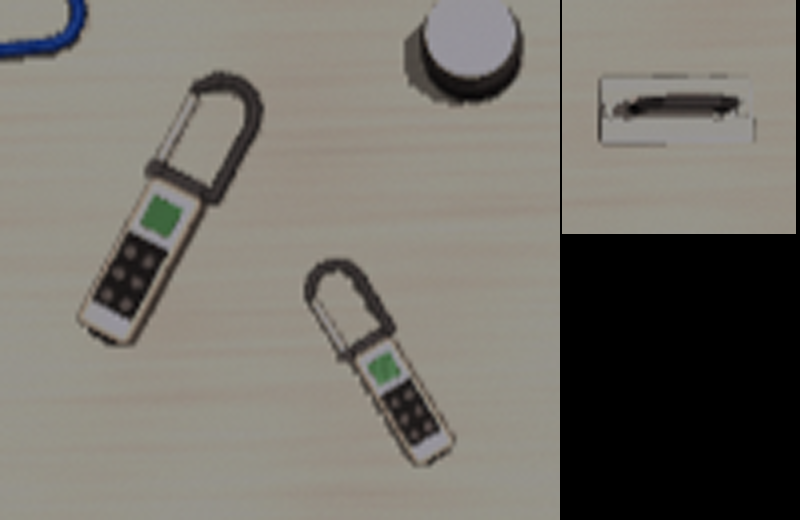

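The crop confirms the target. The large white thermometer runs from about crop (104,332) at its tail to the hook tip at (225,75). Its bright gate is on its left, at about (178,130), which is its +y side. I'll move above it for a near look with the wrist camera.

```bash
python3 -m pendant '16 -17 0 0 0 -0.015;32 -33 0 0 0 -0.02;36 -37 0 0 0 -0.02;36 -37 0 0 0 -0.02;36 -37 0 0 0 -0.02;36 -37 0 0 0 -0.02;36 -37 0 0 0 0;36 -37 0 0 0 0;36 -37 0 0 0 0;36 -37 0 0 0 0;32 -30 0 0 0 0;20 -16 0 0 0 0;0 0 0 0 0 0' 1 60
python3 - <<'E'
from h import *
import pickle
c=snap("wrist");pickle.dump(c,open("w1.pkl","wb"));cv2.imwrite("pics/w1.png",c["color"][...,::-1])
print(c["eye"],c["f"],c["cx"],c["cy"],c["rotation"].round(2).tolist())
E
```

```text
time: 1.45
ee_pos: [0.5939, 0.2251, 0.2222]
tool_rot: [0.226, 0.974, -0.001, 0.001]
force: [-0.4, -0.0, -0.1]
gripper_width: 0.0871
gripper_force: 0.0
[0.53294584 0.25430475 0.38502575] 325.19226210127806 288.72139357911584 205.11616945563605 [[0.44, -0.87, -0.23], [0.9, 0.42, 0.11], [-0.0, -0.25, 0.97]]
```

View pics/w1.png

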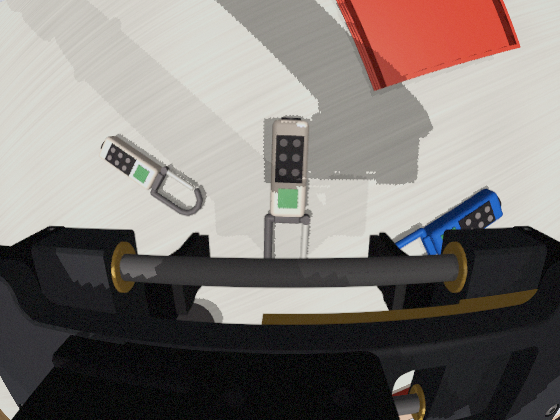

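The wrist view shows the thermometer body upright at about (290,165), its green screen at (288,198) and the hook running down under the finger bar from (288,215).

```bash
python3 - <<'E'
from h import *
import pickle
c=pickle.load(open("w1.pkl","rb"));P=cloud(c);z=P[...,2]
s=np.s_[110:214,255:325]
m=np.abs(z[s]-.032)<.006
p=P[s][m][:,:2]*1000
print("depth",m.sum(),cv2.minAreaRect(p.astype(np.float32)),np.median(z[s][m]))
for u,v in((273,121),(307,121),(308,215),(271,215),(267,216),(311,216)): print(u,v,plane(c,u,v,.032)[:2].round(4))
# green square centre, both views
for n in("w1","top"):
    c=pickle.load(open(n+".pkl","rb"));h=cv2.cvtColor(c["color"],cv2.COLOR_RGB2HSV)
    g=cv2.inRange(h,(45,80,50),(80,255,255));k,_,st,ce=cv2.connectedComponentsWithStats(g)
    for i in range(1,k):
        if st[i,4]>10:print(n,st[i,4],ce[i].round(1),plane(c,*ce[i],.033).round(4))
t=c;P=cloud(t)
# eye: high points, plate points
s=np.s_[215:260,320:385];z=P[s][...,2];q=P[s][z>.055];print("eye hi",len(q),q.mean(0).round(4),cv2.minAreaRect((q[:,:2]*1000).astype(np.float32)))
q=q[q[:,2]>.065]; print(q[:,:2].min(0),q[:,:2].max(0))
E
```

```text
depth 3365 ((576.4535522460938, 232.2203826904297), (40.29908752441406, 107.39808654785156), 61.87565231323242) 0.03320330250360898
273 121 [0.5238 0.2388]
307 121 [0.5398 0.2717]
308 215 [0.6351 0.2276]
271 215 [0.6167 0.1899]
267 216 [0.6158 0.1853]
311 216 [0.6377 0.2301]
w1 145 [140.7 173.5] [0.504  0.0735 0.033 ]
w1 323 [287.3 198.3] [0.6072 0.2152 0.033 ]
top 57 [129.5 170.1] [0.7404 0.3801 0.033 ]
top 54 [190.  218.6] [0.6057 0.2182 0.033 ]
top 25 [245.6 256.4] [0.5021 0.0725 0.033 ]
eye hi 110 [ 0.5525 -0.2097  0.0753] ((552.8763427734375, -211.3389892578125), (71.929443359375, 9.029181480407715), 88.70221710205078)
[ 0.54807194 -0.24563881] [ 0.55764052 -0.1768051 ]
```

```bash
python3 -m pendant '5 -5 -20 0 0 -0.025;0 0 -40 0 0 0;0 0 -45 0 0 0;0 0 -45 0 0 0;0 0 -35 0 0 0;0 0 -20 0 0 0;0 0 -10 0 0 0;0 0 0 0 0 0;0 0 0 0 0 0' 1 60
python3 -m pendant '0 0 0 0 0 0;0 0 0 0 0 0;0 0 0 0 0 0;0 0 0 0 0 0;0 0 0 0 0 0;0 0 0 0 0 0;0 0 0 0 0 0' 0.2 60
```

```text
time: 2.4
ee_pos: [0.5962, 0.2277, 0.0089]
tool_rot: [0.233, 0.972, 0.001, 0.001]
force: [0.7, 0.4, -0.8]
gripper_width: 0.0865
gripper_force: 0.0
time: 3.1
ee_pos: [0.5953, 0.2252, 0.0075]
tool_rot: [0.234, 0.972, -0.001, -0.0]
force: [-2.3, -0.2, 0.2]
gripper_width: 0.0395
gripper_force: 60.0
```

```bash
python3 -m pendant '0 0 10 0 0 0;0 0 25 0 0 0;0 0 30 0 0 0;0 0 25 0 0 0;0 0 10 0 0 0;0 0 0 0 0 0'
python3 -m pendant '-5 -15 0 0 0 0.03;-8 -30 0 0 0 0.05;-9 -36 0 0 0 0.05;-9 -36 0 0 0 0.05;-9 -36 0 0 0 0.05;-9 -36 0 0 0 0.05;-9 -36 0 0 0 0.05;-9 -36 0 0 0 0.05;-9 -36 0 0 0 0.05;-9 -36 0 0 0 0.05;-9 -36 0 0 0 0;-9 -36 0 0 0 0;-9 -36 0 0 0 0;-9 -36 0 0 0 0;-9 -30 0 0 0 0;0 -12 0 0 0 0;0 0 0 0 0 0;0 0 0 0 0 0'
python3 - <<'E'
from h import *
import pickle
o=np.zeros((600,800,3),np.uint8)
for n in("top","scene"):
    c=snap(n);pickle.dump(c,open(n+"1.pkl","wb"));cv2.imwrite(f"pics/{n}1.png",c["color"][...,::-1])
a=cv2.imread("pics/top1.png")[165:315,290:490];b=cv2.imread("pics/scene1.png")[120:270,120:320]
o[:300,:400]=cv2.resize(a,(400,300));o[:300,400:]=cv2.resize(b,(400,300))
w=snap("wrist");pickle.dump(w,open("w2.pkl","wb"));o[300:,:400]=cv2.resize(w["color"][...,::-1],(400,300))
cv2.imwrite("pics/m1.png",o)
E
```

```text
time: 3.7
ee_pos: [0.5966, 0.2276, 0.1092]
tool_rot: [0.234, 0.972, 0.001, 0.001]
force: [-0.6, 0.0, -3.9]
gripper_width: 0.0396
gripper_force: 60.0
time: 5.5
ee_pos: [0.4659, -0.2903, 0.1065]
tool_rot: [-0.005, 1.0, 0.001, -0.001]
force: [-0.5, 0.5, -2.9]
gripper_width: 0.0395
gripper_force: 60.0
```

View pics/m1.png

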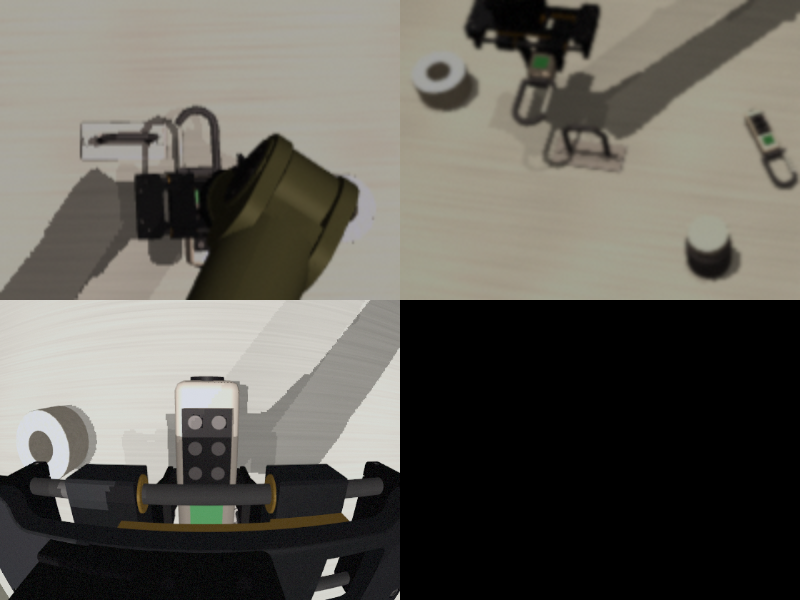

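In the montage, the top crop shows the hook at (199,108)-(199,170) with the eye to its left at (123,140). In the scene crop the hook is at (533,100), beside the eye at (588,145). Both are clear of each other, so I'll measure them from depth.

```bash
cat > meas.py <<'E'
from h import *
def hook(c,zu):
    # points at hook height; 8-mm-ish binning of outline
    P=cloud(c).reshape(-1,3);zh=zu+.016
    q=P[(np.abs(P[:,2]-zh)<.012)&(P[:,0]>.49)&(P[:,0]<.62)&(P[:,1]>-.36)&(P[:,1]<-.16)]
    return q
def edges(q,nm):
    print(nm,len(q),"xmax",np.percentile(q[:,0],[98,99.5]).round(4))
    for x0 in np.arange(.50,.60,.01):
        s=q[np.abs(q[:,0]-x0)<.005]
        if len(s)>4:print(round(x0,3),len(s),"y",s[:,1].min().round(4),s[:,1].max().round(4))
E
python3 - <<'E'
from meas import *
import pickle
for n in("top1","scene1"):
    edges(hook(pickle.load(open(n+".pkl","rb")),.099),n)
for n in("scene1","scene","top"):
    P=cloud(pickle.load(open(n+".pkl","rb"))).reshape(-1,3)
    e=P[(P[:,0]>.5)&(P[:,0]<.6)&(P[:,1]>-.29)&(P[:,1]<-.16)]
    for lo,hi in((.015,.035),(.035,.055),(.066,.085)):
        s=e[(e[:,2]>lo)&(e[:,2]<hi)];r=s[s[:,1]<-.225];l=s[s[:,1]>-.195]
        print(n,lo,len(r),len(l),r.mean(0).round(4),l.mean(0).round(4),s[:,:2].min(0).round(4),s[:,:2].max(0).round(4))
    pl=e[(e[:,2]>.002)&(e[:,2]<.006)]; print("plate",len(pl),cv2.minAreaRect((pl[:,:2]*1000).astype(np.float32)))
w=pickle.load(open("w2.pkl","rb"));P=cloud(w).reshape(-1,3)
q=P[(np.abs(P[:,2]-.131)<.006)&(P[:,0]<.45)&(np.abs(P[:,1]+.29)<.04)]
print("body",len(q),cv2.minAreaRect((q[:,:2]*1000).astype(np.float32)),np.median(q[:,2]))
E
```

```text
top1 322 xmax [0.5835 0.5838]
0.5 31 y -0.3046 -0.2601
0.51 54 y -0.3125 -0.2597
0.52 28 y -0.3132 -0.263
0.53 29 y -0.3147 -0.2609
0.54 30 y -0.3145 -0.2613
0.55 30 y -0.3146 -0.2624
0.56 25 y -0.3127 -0.2619
0.57 41 y -0.3135 -0.2616
0.58 53 y -0.3081 -0.2677
scene1 245 xmax [0.5877 0.5885]
0.5 20 y -0.31 -0.2698
0.51 61 y -0.3174 -0.2624
0.52 21 y -0.3159 -0.2633
0.53 19 y -0.3177 -0.2638
0.54 16 y -0.319 -0.2639
0.55 17 y -0.3158 -0.2645
0.56 17 y -0.3164 -0.2639
0.57 15 y -0.3128 -0.263
0.58 34 y -0.311 -0.2667
0.59 18 y -0.2987 -0.2731
scene1 0.015 8 12 [ 0.5591 -0.2445  0.0238] [ 0.5597 -0.1818  0.0233] [ 0.5553 -0.25  ] [ 0.5623 -0.1776]
scene1 0.035 15 14 [ 0.5596 -0.2455  0.0438] [ 0.5606 -0.1811  0.0474] [ 0.5529 -0.2507] [ 0.565  -0.1773]
scene1 0.066 21 16 [ 0.5579 -0.2351  0.076 ] [ 0.5583 -0.189   0.0725] [ 0.5508 -0.2469] [ 0.5639 -0.1794]
plate 353 ((550.0592041015625, -225.14553833007812), (129.77442932128906, 99.31926727294922), 89.87293243408203)
scene 0.015 11 11 [ 0.559  -0.2454  0.0261] [ 0.5589 -0.1824  0.0249] [ 0.5541 -0.251 ] [ 0.5624 -0.1781]
scene 0.035 1
[... 164 characters left out ...]
 0.5509 -0.2438] [ 0.5653 -0.1791]
plate 379 ((549.8880004882812, -225.05438232421875), (129.7725830078125, 99.4102783203125), 89.84992980957031)
top 0.015 1 3 [ 0.5491 -0.2403  0.0237] [ 0.5514 -0.1774  0.0234] [ 0.5484 -0.2403] [ 0.5553 -0.1756]
top 0.035 2 6 [ 0.5479 -0.2416  0.0394] [ 0.5511 -0.1772  0.0468] [ 0.5478 -0.2426] [ 0.5565 -0.1749]
top 0.066 25 27 [ 0.5517 -0.2347  0.0752] [ 0.5531 -0.1863  0.0737] [ 0.5481 -0.2456] [ 0.5576 -0.1768]
plate 574 ((549.8602905273438, -224.9561004638672), (129.47389221191406, 99.83319854736328), 89.54386138916016)
body 11348 ((420.5674133300781, -291.3686828613281), (59.044857025146484, 40.30870819091797), 0.31254321336746216) 0.13289997543737703
```

```bash
python3 -m pendant '0 0 -10 0 0 0;1 0 -25 0 0 0;1 0 -25 0 0 0;1 0 -20 0 0 0;0 0 -10 0 0 0;0 0 -5 0 0 0;0 0 0 0 0 0;0 0 0 0 0 0'
python3 - <<'E'
from meas import *
import pickle
c=snap("scene");pickle.dump(c,open("s2.pkl","wb"));t=snap("top");pickle.dump(t,open("t2.pkl","wb"))
for n,k in(("scene",c),("top",t)):
    q=hook(k,.004);q=q[(q[:,1]<-.255)];edges(q,n)
cv2.imwrite("pics/s2.png",np.hstack([cv2.resize(c["color"][120:270,160:260,::-1],None,fx=4,fy=4,interpolation=2),cv2.resize(t["color"][185:285,320:420,::-1],(400,600),interpolation=2)]))
E
```

```text
time: 6.45
ee_pos: [0.4694, -0.2925, 0.0134]
tool_rot: [-0.004, 1.0, -0.0, 0.001]
force: [0.0, 0.6, -2.3]
gripper_width: 0.0397
gripper_force: 60.0
scene 215 xmax [0.5919 0.5941]
0.5 8 y -0.3114 -0.2727
0.51 37 y -0.3197 -0.2647
0.52 34 y -0.3204 -0.2667
0.53 15 y -0.3195 -0.2673
0.54 16 y -0.3165 -0.2631
0.55 18 y -0.3183 -0.2571
0.56 19 y -0.3203 -0.2563
0.57 15 y -0.3176 -0.2559
0.58 24 y -0.3141 -0.2643
0.59 25 y -0.31 -0.2754
top 285 xmax [0.5877 0.588 ]
0.51 56 y -0.3145 -0.2625
0.52 28 y -0.3161 -0.2645
0.53 28 y -0.3169 -0.2574
0.54 23 y -0.3172 -0.2648
0.55 27 y -0.3145 -0.2611
0.56 28 y -0.3151 -0.2584
0.57 35 y -0.316 -0.2599
0.58 49 y -0.3104 -0.2656
0.59 10 y -0.3002 -0.2764
```

View pics/s2.png

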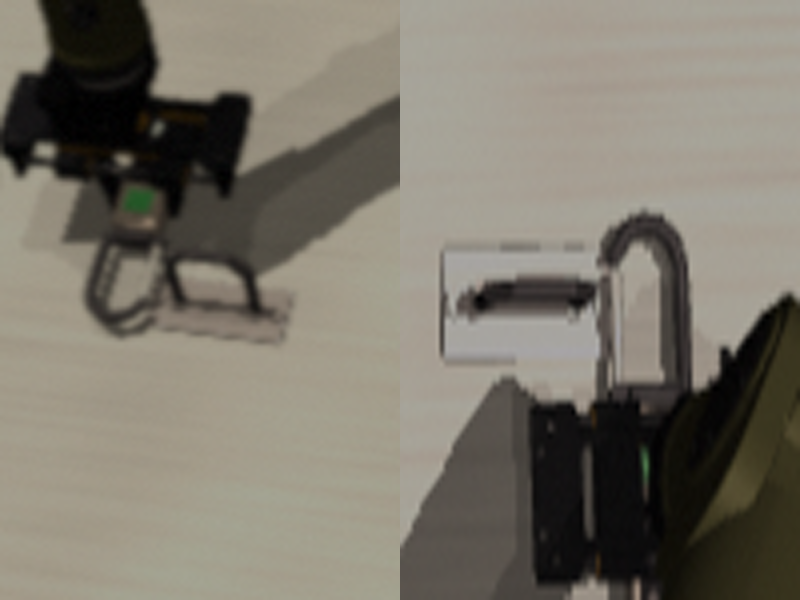

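The scene crop shows the right leg (172,290) beside the closed gate, with a small gap. In the top crop the leg's foot is at (590,298) and the gate tip at (608,268), so the leg is within the entry window. I'll push along +y.

```bash
python3 -m pendant '-1 5 0 0 0 0;0 5 0 0 0 0;0 3 0 0 0 0;0 3 0 0 0 0;0 3 0 0 0 0;0 3 0 0 0 0;0 0 0 0 0 0'
python3 -m pendant '0 3 0 0 0 0;0 3 0 0 0 0;0 3 0 0 0 0;0 0 0 0 0 0'
```

```text
time: 7.25
ee_pos: [0.4677, -0.2704, 0.0127]
tool_rot: [-0.004, 1.0, -0.0, 0.0]
force: [-0.5, -2.6, -2.5]
gripper_width: 0.0393
gripper_force: 60.0
time: 7.65
ee_pos: [0.4682, -0.2609, 0.0128]
tool_rot: [-0.004, 1.0, -0.0, 0.0]
force: [1.2, -4.8, -3.0]
gripper_width: 0.0394
gripper_force: 60.0
```

```bash
python3 -m pendant '0 3 0 0 0 0;0 3 0 0 0 0;0 0 0 0 0 0'
python3 -m pendant '0 3 0 0 0 0;0 3 0 0 0 0;0 2 0 0 0 0;0 0 0 0 0 0;0 0 0 0 0 0'
python3 - <<'E'
from meas import *
import pickle
c=snap("scene");pickle.dump(c,open("s3.pkl","wb"));t=snap("top")
cv2.imwrite("pics/s3.png",np.hstack([cv2.resize(c["color"][150:250,160:260,::-1],(400,400),interpolation=2),cv2.resize(t["color"][185:285,320:420,::-1],(400,400),interpolation=2)]))
E
```

```text
time: 7.95
ee_pos: [0.4676, -0.2551, 0.0127]
tool_rot: [-0.004, 1.0, -0.0, -0.0]
force: [-0.6, -5.1, -3.2]
gripper_width: 0.0393
gripper_force: 60.0
time: 8.45
ee_pos: [0.467, -0.2474, 0.0125]
tool_rot: [-0.004, 1.0, 0.0, -0.001]
force: [-1.8, -4.2, -2.0]
gripper_width: 0.0397
gripper_force: 60.0
```

View pics/s3.png

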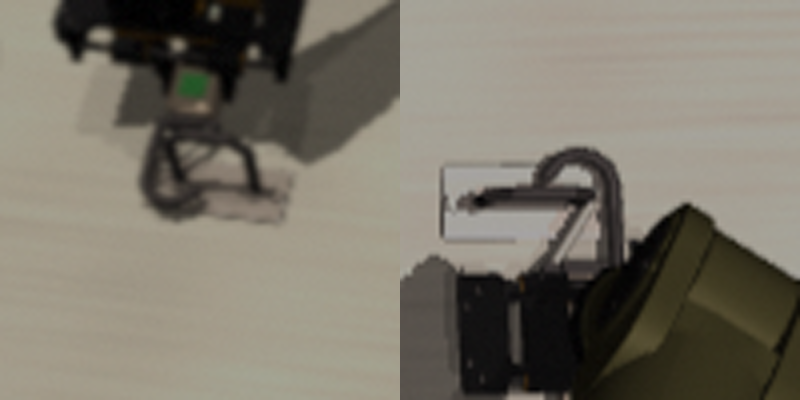

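The gate is swung well in, at (545,270)-(593,200) in the top crop, with the leg at its tip and inside the loop. I'll push 3 mm more and then pull back along -x.

```bash
python3 -m pendant '0 3 0 0 0 0;0 0 0 0 0 0;0 0 0 0 0 0'
python3 -m pendant '-3 0 0 0 0 0;-3 0 0 0 0 0;-3 0 0 0 0 0;-3 0 0 0 0 0;0 0 0 0 0 0'
python3 -m pendant '-2 0 0 0 0 0;-2 0 0 0 0 0;0 0 0 0 0 0'
```

```text
time: 8.85
ee_pos: [0.4672, -0.2441, 0.0125]
tool_rot: [-0.004, 1.0, 0.0, -0.0]
force: [-2.5, -3.8, -1.6]
gripper_width: 0.0396
gripper_force: 60.0
time: 9.35
ee_pos: [0.4556, -0.2426, 0.0124]
tool_rot: [-0.005, 1.0, 0.001, -0.0]
force: [-0.4, -1.1, -2.9]
gripper_width: 0.0398
gripper_force: 60.0
time: 9.65
ee_pos: [0.4515, -0.2439, 0.0126]
tool_rot: [-0.004, 1.0, 0.0, -0.0]
force: [0.1, -0.2, -2.9]
gripper_width: 0.0396
gripper_force: 60.0
```

```bash
python3 -m pendant '-1 0 0 0 0 0;-1 0 0 0 0 0;0 0 0 0 0 0'
python3 -m pendant '-1 0 0 0 0 0;-1 0 0 0 0 0;0 0 0 0 0 0'
```

```text
time: 9.95
ee_pos: [0.4495, -0.2442, 0.0126]
tool_rot: [-0.004, 1.0, 0.0, -0.0]
force: [-0.1, 0.4, -3.1]
gripper_width: 0.0397
gripper_force: 60.0
time: 10.25
ee_pos: [0.4476, -0.2441, 0.0126]
tool_rot: [-0.004, 1.0, 0.0, 0.0]
force: [0.1, -0.0, -3.3]
gripper_width: 0.0394
gripper_force: 60.0
```

```bash
python3 -m pendant '-1 0 0 0 0 0;0 0 0 0 0 0'
python3 -m pendant '-1 0 0 0 0 0;0 0 0 0 0 0'
python3 -m pendant '-1 0 0 0 0 0;0 0 0 0 0 0'
```

```text
time: 10.45
ee_pos: [0.4474, -0.2441, 0.0128]
tool_rot: [-0.004, 1.0, -0.0, 0.001]
force: [2.4, 0.6, -4.6]
gripper_width: 0.0393
gripper_force: 60.0
time: 10.65
ee_pos: [0.4472, -0.2442, 0.013]
tool_rot: [-0.004, 1.0, -0.0, 0.001]
force: [5.2, -0.3, -5.9]
gripper_width: 0.0394
gripper_force: 60.0
time: 10.85
ee_pos: [0.4472, -0.2442, 0.0131]
tool_rot: [-0.005, 1.0, -0.001, 0.002]
force: [7.7, -0.2, -7.9]
gripper_width: 0.0398
gripper_force: 60.0
```

Contact; the force rises about 2.5 N per mm. One more millimetre, then hold.

```bash
python3 -m pendant '-1 0 0 0 0 0;0 0 0 0 0 0;0 0 0 0 0 0;0 0 0 0 0 0;0 0 0 0 0 0;0 0 0 0 0 0'
python3 - <<'E'
from meas import *
c=snap("scene");t=snap("top")
cv2.imwrite("pics/s4.png",np.hstack([cv2.resize(c["color"][150:250,160:260,::-1],(400,400),interpolation=2),cv2.resize(t["color"][185:285,320:420,::-1],(400,400),interpolation=2)]))
E
```

```text
time: 11.45
ee_pos: [0.4471, -0.2442, 0.0133]
tool_rot: [-0.005, 1.0, -0.001, 0.003]
force: [9.9, -1.3, -7.8]
gripper_width: 0.0396
gripper_force: 60.0
```

View pics/s4.png

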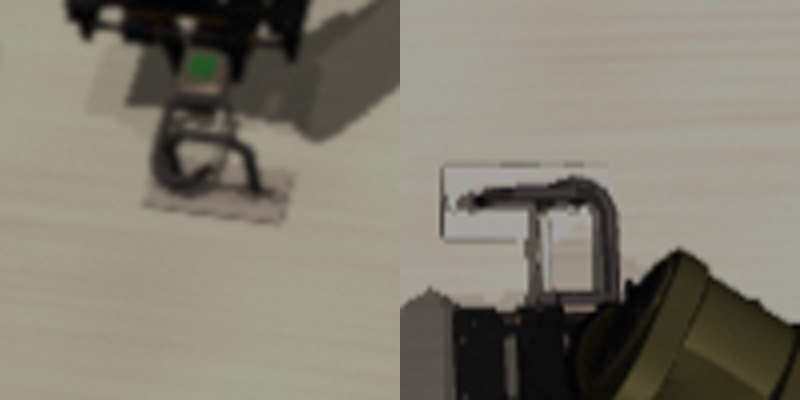

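Clipped: the gate is shut (bright strip at (545,245) in the top crop), the leg is in the rounded end, and 9.9 N was held. I'll relax the pull, lower it and release.

```bash
python3 -m pendant '2 0 0 0 0 0;2 0 0 0 0 0;2 0 0 0 0 0;2 0 0 0 0 0;0 0 0 0 0 0'
python3 -m pendant '0 0 -2 0 0 0;0 0 -1 0 0 0;0 0 -1 0 0 0;0 0 0 0 0 0;0 0 0 0 0 0'
```

```text
time: 12.05
ee_pos: [0.4514, -0.2441, 0.0124]
tool_rot: [-0.004, 1.0, 0.0, -0.0]
force: [-0.6, -0.4, -2.9]
gripper_width: 0.0395
gripper_force: 60.0
time: 12.55
ee_pos: [0.4516, -0.2441, 0.0086]
tool_rot: [-0.004, 1.0, 0.0, -0.0]
force: [0.5, -0.0, -2.7]
gripper_width: 0.0397
gripper_force: 60.0
```

```bash
python3 -m pendant '0 0 -1 0 0 0;0 0 0 0 0 0'
python3 -m pendant '0 0 -1 0 0 0;0 0 0 0 0 0'
```

```text
time: 12.75
ee_pos: [0.4518, -0.2441, 0.0076]
tool_rot: [-0.004, 1.0, 0.0, 0.0]
force: [-0.7, -0.1, -3.4]
gripper_width: 0.0394
gripper_force: 60.0
time: 12.95
ee_pos: [0.4518, -0.2442, 0.0075]
tool_rot: [-0.004, 1.0, 0.0, 0.0]
force: [-2.7, 1.2, 5.6]
gripper_width: 0.04
gripper_force: 60.0
```

Down on the counter (z force flipped to +5.6 N). Opening and retreating straight up.

```bash
python3 -m pendant '0 0 0 0 0 0;0 0 0 0 0 0;0 0 0 0 0 0;0 0 0 0 0 0;0 0 0 0 0 0;0 0 0 0 0 0;0 0 0 0 0 0;0 0 0 0 0 0' 1
python3 -m pendant '0 0 5 0 0 0;0 0 10 0 0 0;0 0 25 0 0 0;0 0 35 0 0 0;0 0 40 0 0 0;0 0 40 0 0 0;0 20 40 0 0 0;-5 40 0 0 0 0;-10 40 0 0 0 0;-5 40 0 0 0 0;0 20 0 0 0 0;0 0 0 0 0 0;0 0 0 0 0 0'
python3 - <<'E'
from meas import *
c=snap("scene");t=snap("top")
cv2.imwrite("pics/s5.png",np.hstack([cv2.resize(c["color"][130:230,160:260,::-1],(400,400),interpolation=2),cv2.resize(t["color"][195:295,320:420,::-1],(400,400),interpolation=2)]))
P=cloud(t).reshape(-1,3);q=P[(P[:,0]>.36)&(P[:,0]<.5)&(P[:,1]>-.29)&(P[:,1]<-.2)&(P[:,2]>.025)&(P[:,2]<.06)]
print(len(q),np.median(q[:,2]),cv2.minAreaRect((q[:,:2]*1000).astype(np.float32)))
E
```

```text
time: 13.75
ee_pos: [0.4517, -0.2441, 0.0066]
tool_rot: [-0.004, 1.0, 0.0, -0.0]
force: [-0.4, 0.2, 0.5]
gripper_width: 0.0861
gripper_force: 0.0
time: 15.05
ee_pos: [0.4318, -0.0848, 0.2023]
tool_rot: [-0.004, 1.0, -0.0, 0.001]
force: [-0.2, -0.3, 0.4]
gripper_width: 0.087
gripper_force: 0.0
632 0.03242618713058021 ((435.0291748046875, -242.0914764404297), (119.19224548339844, 47.667213439941406), 1.788317322731018)
```

View pics/s5.png

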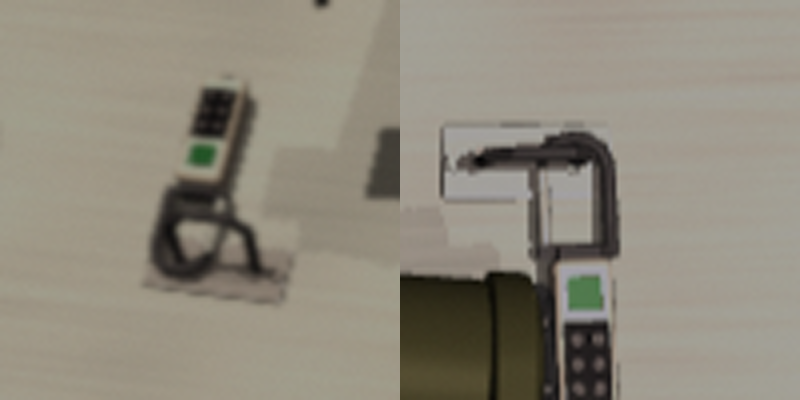

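The thermometer lies flat (top face at 32 mm), released. The leg is at (580,160) in the top crop, inside the loop, and the gate at (545,210) is shut. Handing in.

```bash
python3 -c "
from station import arm
print(arm.job_done())"
```

```text
the job is handed in; nothing more can be done
None
```

I clipped the large white thermometer to the eye's right leg, tugged it at about 10 N, laid it flat still clipped with the gate shut, and handed the job in; no verdict was shown.

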